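# Slide the display tray into the counter showcase and shut it

## Robot

A 7-joint arm with a two-finger parallel gripper is mounted at the origin on the work surface. World frame = base frame: x ahead of the robot, y to its left, z up, the work surface at z = 0. Lengths are in m, angles in degrees, forces in N, time in s.
With the tool pointing down it reaches from about 0.4 to 0.85 m from the base axis. Payload 6.9 kg.
Tool frame: the origin (TCP) lies where the fingers leave the gripper's body, on its centre line; the fingertips stand ctrl.finger_overhang ahead of it and the grasp point (between the pads) lies 54 mm ahead of it (ctrl.finger_overhang is the distance from the TCP to the fingertips, in m); z points along the fingers, x is the direction in which the jaws open and shut, and the axes are right-handed (so a half turn about z gives the same grasp; the last joint's range is limited). The gripper opens to 85 mm and grips with 20 to 120 N. Pads are 22 mm wide; open, the fingers measure 114 mm over their backs; the gripper's body (76 mm by 85 mm) begins 54 mm behind the grasp point. The pads swing forward as they close: fully open they stand 13 mm farther back than shut.
Start: joints at [-62.366, 29.078, -13.613, 85.955, 7.202, 65.827, -8.869], TCP at [0.23, 0.581, 0.304] pointing down, gripper open.
Joint ranges: [-176.47, 176.47], [-13.61, 117.27], [-81.72, 77.17], [0.22, 143.17], [-87.28, 267.28], [10, 112.55], [-165.47, 165.47]. Speed limits (degrees/s): [136.94, 136.94, 180, 180, 180, 180, 180].

## Interface

Orientations are given as [roll, pitch, yaw] about the fixed x, y, z axes, in that order (R = Rz(yaw) Ry(pitch) Rx(roll)).
In Python, from plant import ctrl gives the robot as it stands. Calls block until the motion is done:
- ctrl.move_to(position, orientation): joint-space move of the TCP to a pose.
- ctrl.move_linear(position, orientation=None, velocity=0.15): straight line of the TCP; orientation=None keeps the orientation; velocity is the mean speed in m/s.
- ctrl.move_joints(angles): joint-space move.
- ctrl.open_gripper() and ctrl.grasp(force=None): open the fingers fully, or close them until they stop; force is the grip in N (None keeps the last).
- ctrl.sleep(seconds).
- ctrl.ik(position, orientation): joint angles nearest the present ones, or None.
- ctrl.snapshot(name): name is "side" or "top" or "wrist"; returns a dict with "pixels" (420x560x3 uint8, blue, green, red), "K" (3x3 intrinsics, pixels), "world_from_camera" (4x4, takes a point from camera to world coordinates); the wrist camera has in their place "mount" (4x4, takes a point from camera to tool coordinates, whose origin is the TCP and whose axes are the tool frame's). Camera axes: x right, y down, z forward; pixel columns grow to the right and rows downward; lengths in m; the calibration is good to about 2 mm. A picture is of the moment at which its call begins: read the wrist's pose just before it. There is no depth.
A pose or a line that the arm cannot do raises ctrl.MotionError and nothing moves.
- ctrl.job_done(): hands the job in, once; it reports no verdict.
Readings, each from a call of its own:
- ctrl.get_clock(): time.
- ctrl.get_q(): joint angles.
- ctrl.get_qd(): joint speeds.
- ctrl.get_joint_efforts(): joint torques, N m.
- ctrl.get_tcp_pos(): TCP position.
- ctrl.get_eef_rot(): TCP orientation.
- ctrl.get_contact_force(): force on the tool from outside, world axes, zero at the start.
- ctrl.get_ft_torque(): the same for the moment, N m.
- ctrl.get_opening(): opening from 0.0 (shut) to 1.0 (fully open).
Only numpy, scipy, OpenCV 4.12 (cv2) and the standard library are available. Lean on these libraries where they do the work, as an engineer would, in place of code of your own. Each camera call takes 0.05 s, during which the arm holds its last target. There are 200 camera calls.

## Task

The tray of bangles is standing on the ledge behind the counter showcase. Slide the showcase's glass door fully open, slide the tray under the door track into its bay and press it lightly home until you feel it butt against the stop bar at the back, then slide the door fully shut. Keep the bangles in the tray, do not ram it against the stop, and leave the other things on the stall where they stand.

Things in the scene. Friction and masses are not known exactly. Their poses are not given: they have to be found in the camera images.
- showcase: Low fixed counter showcase, dark wood base, black frame, glass top at z 98 mm. 490 mm wide (y), 200 mm deep. Origin on the table under the middle of its face that looks to the robot; x points into the case, away from the robot, y left along the face, z up. The face right of the bay (y -242 to 10 mm) is a fixed pane. Loose things stand on the top, no part nearer than x 65 mm.
- ledge (a point): Middle of the robot-side edge of the clerk's ledge, on its upper side: the showcase's 15 mm thick base board carries on 225 mm from the face towards the robot, full width, level with the floor of the bay. Axes as the showcase.
- bay_mouth (a point): Middle of the mouth of the tray's bay, on its floor (z 15 mm), in the plane of the showcase's face (showcase x 0, y 120 mm). The bay is 205 mm wide between two fixed guide strips 12 mm high; over the first 30 mm of depth they flare outwards by 8 mm each. Floor level with the ledge. Axes as the showcase.
- track (a point): Lower robot-side edge of the black door track above the middle of the bay: the overhang, 65 mm clear above the ledge. The track runs along the whole face, showcase x -13 to 8 mm, z 80 to 98 mm. Axes as the showcase.
- door (a joint): Top-hung glass door, 220 mm wide, 5 mm thick, in showcase x -12 to -7 mm, z 18 to 81 mm. Value in m: 0 = fully shut over the bay; grows as it slides to the showcase's -y, in front of the fixed pane; 0.222 = fully open at its stop. The tray passes only beyond 0.213. Friction 1 to 2 N; stays where left. Starts 0 to 0.06.
- door_pull (a point): Centre of the door's aluminium pull, a block that stands out 31 mm from the door's face towards the robot (showcase x -43 to -12 mm), 14 mm wide (y), 26 mm high (z 42 to 68 mm above the table). It moves with the door. Axes as the showcase.
- tray_center (a point): Centre, half-way up, of the loose black tray: 120 deep (its x) x 200 wide (y) x 26 mm high, walls 8 mm, floor 5 mm thick; dividers 3 mm thick, 15 mm high at its y +-21.5 mm. Middle compartment (40 x 104 mm) holds only flat cards, each outer one a loose bangle. 0.3 to 0.52 kg in all. Starts on the ledge within 0.15 rad of square, x towards the showcase.
- tray_back (a point): Middle of the outer face of the tray's wall that goes in first (tray x = +60 mm), half-way up. Axes as the tray.
- ring_pad: Black ring display fixed at the end of the bay. Origin: middle of the lower edge of its near face (showcase x 130 mm); axes as the showcase. In front of it stands the bay's adjustable stop bar, its face anywhere 7 to 14 mm before this origin: the setting is not reported, feel for it. The tray's near wall ends at showcase x -4 to +3 mm, inside the track's front edge: push it with fingers tilted in.
- bangle_gold: Gold bangle lying flat in an outer compartment of the tray, 63 mm across, 9 mm high. Origin at the centre of its underside.
- bangle_silver: Silver bangle of the same size in the other outer compartment. Origin at the centre of its underside.
- ring_cone_white: White ring cone, 42 mm across, 71 mm high, loose on the glass top of the showcase, well back from the door. Origin under its centre.
- ring_cone_black: Black ring cone of the same size on the glass top. Origin under its centre.
- loupe: Dark steel loupe, 34 mm across, 26 mm high, on the glass top. Origin under its centre.
- ring_box: Closed red ring box, 50 x 50 x 39 mm, on the table left of the showcase. Origin under its centre.
- gift_box: Gift box 90 x 90 x 40 mm on the table left of the showcase. Origin under its centre.
- cleaner: Blue bottle, 44 mm across, 120 mm high, on the table right of the showcase. Origin under its centre.
- brush: Brush 160 mm long lying on the table right of the showcase.
Not all that is in view belongs to the job. What is shaped like the part that bears tray_center but green is not meant.

How it is judged:
By the outcome, as a careful person would: the job done as asked, in the order asked, and still so for the second after the job is handed in, with the robot touching nothing.
It also fails if it takes over 72 s, if anything falls off the work surface, if the arm or the gripper's body presses on something with over 40 N, if the wrist force passes 120 N, or if a joint passes its speed limit or range.

## Working session

There is one attempt and no reset: what is moved stays moved. The work goes in short steps, each a Python script; the robot and the scene stay as the last script left them, time stands still between calls to the robot, and variables do not carry over. Pictures are saved under pics/ and viewed, about 8 in all and at most 12, crops included, and the job is handed in when it is done.

```bash
ls; mkdir -p pics
python3 - <<'E'
from plant import ctrl
import cv2,numpy as np,pickle
d={}
for n in("side","top","wrist"):
    s=ctrl.snapshot(n); d[n]=s; cv2.imwrite(f"pics/a_{n}.png",s["pixels"])
    print(n,s["K"].tolist(),np.round(s.get("world_from_camera",s.get("mount")),4).tolist())
pickle.dump(d,open("a.pkl","wb"))
print(ctrl.finger_overhang,ctrl.get_clock(),ctrl.get_eef_rot(),ctrl.get_contact_force())
cv2.imwrite("pics/a_top2.png",cv2.resize(d["top"]["pixels"],(800,600),interpolation=cv2.INTER_CUBIC))
E
```

```text
pics
side [[501.9386110324676, 0.0, 284.1176207978512], [0.0, 501.9386110324676, 207.29608284274698], [0.0, 0.0, 1.0]] [[0.8598, -0.3958, 0.3226, 0.101], [-0.5106, -0.6674, 0.5421, -0.6766], [0.0007, -0.6308, -0.7759, 1.0714], [0.0, 0.0, 0.0, 1.0]]
top [[384.6151021338132, 0.0, 279.46070512625295], [0.0, 384.6151021338132, 207.58442765473862], [0.0, 0.0, 1.0]] [[-0.026, -0.9978, 0.0605, 0.4188], [-0.9996, 0.0252, -0.0132, 0.0101], [0.0117, -0.0608, -0.9981, 1.326], [0.0, 0.0, 0.0, 1.0]]
wrist [[337.0366594738389, 0.0, 282.7564580385391], [0.0, 337.0366594738389, 214.59435060240125], [0.0, 0.0, 1.0]] [[1.0, -0.0003, -0.0005, -0.001], [0.0005, 0.965, 0.2623, -0.0649], [0.0004, -0.2623, 0.965, -0.0694], [0.0, 0.0, 0.0, 1.0]]
0.0726 0.15 [1.79997075e+02 7.58206532e-02 6.84133555e+01] [ 0.29913089 -0.61975801 -0.25136066]
```

View pics/a_top2.png

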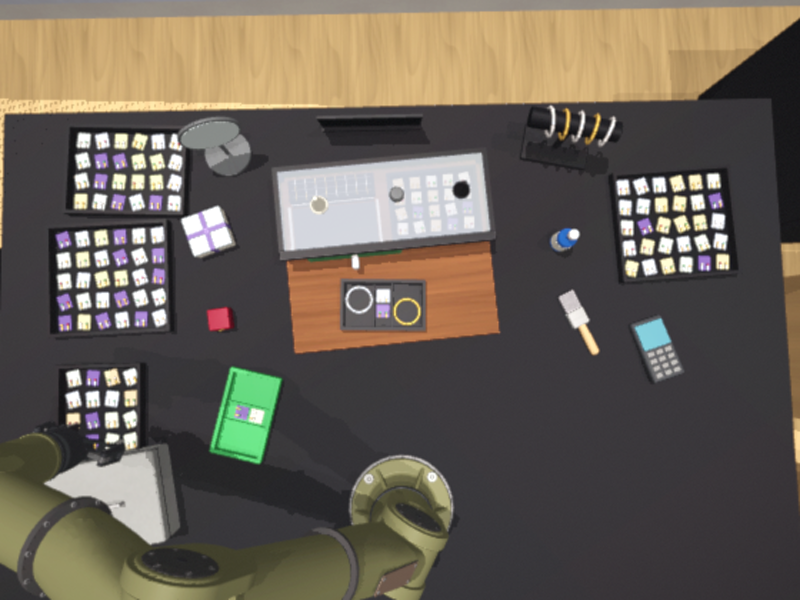

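View pics/a_side.png

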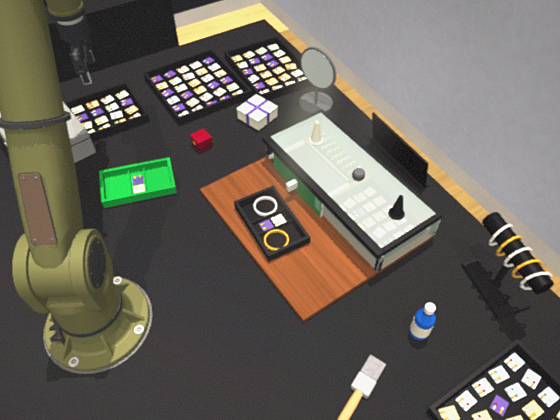

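Top view (800×600): showcase at about (275–495, 150–255). The brown ledge's robot-side edge runs from (295,352) to (498,332). The tray is at (341–426, 281–331), with silver left at (359,299) and gold right at (407,311). The pull is at (356,262). The side view agrees with this, and the green tray is a decoy. Next I'll measure.

```bash
cat > h.py <<'E'
import numpy as np,cv2,pickle
from scipy.spatial.transform import Rotation as R
def rays(s,px,T=None):
    T=s["world_from_camera"] if T is None else T
    px=np.atleast_2d(px).astype(float)
    d=np.c_[px,np.ones(len(px))]@np.linalg.inv(s["K"]).T@T[:3,:3].T
    return T[:3,3],d
def plane(s,px,z,T=None):
    o,d=rays(s,px,T); return o+d*((z-o[2])/d[:,2])[:,None]
def proj(s,P,T=None):
    T=s["world_from_camera"] if T is None else T
    c=(np.atleast_2d(P)-T[:3,3])@T[:3,:3]; u=c@s["K"].T; return u[:,:2]/u[:,2:]
def tri(s1,p1,s2,p2,T1=None,T2=None):
    o1,d1=rays(s1,p1,T1);o2,d2=rays(s2,p2,T2);d1=d1[0];d2=d2[0]
    t=np.linalg.lstsq(np.c_[d1,-d2],o2-o1,rcond=None)[0]
    a=o1+t[0]*d1;b=o2+t[1]*d2
    return (a+b)/2,np.linalg.norm(a-b)
def linefit(P): # returns centre, dir
    return [v.ravel() for v in np.split(cv2.fitLine(P.astype(np.float32),cv2.DIST_HUBER,0,.001,.001),2)][::-1]
E
python3 - <<'E'
from h import *
d=pickle.load(open("a.pkl","rb"))
for n in("top","side"):
    s=d[n];im=s["pixels"];hsv=cv2.cvtColor(im,cv2.COLOR_BGR2HSV)
    m=cv2.inRange(hsv,(4,90,60),(18,255,230))
    m=cv2.morphologyEx(m,cv2.MORPH_OPEN,np.ones((3,3)))
    c=max(cv2.findContours(m,0,1)[0],key=cv2.contourArea)
    hull=cv2.convexHull(c); r=cv2.approxPolyDP(hull,4,True)[:,0]
    P=plane(s,r,.015); print(n,"ledge",cv2.contourArea(c)); print(np.c_[r,P.round(4)[:,:2]])
    # tray: dark inside ledge hull
    hm=np.zeros(m.shape,np.uint8);cv2.fillPoly(hm,[hull],255);hm=cv2.erode(hm,np.ones((5,5)))
    t=cv2.morphologyEx(hm&~m,cv2.MORPH_OPEN,np.ones((5,5)))
    for c in cv2.findContours(t,0,1)[0]:
        if cv2.contourArea(c)>300:
            b=cv2.minAreaRect(c);print("dark",cv2.contourArea(c),b)
            q=cv2.approxPolyDP(cv2.convexHull(c),4,True)[:,0]
            print(np.c_[q,plane(s,q,.041).round(4)[:,:2]])
    w=cv2.inRange(hsv,(0,0,150),(180,60,255))
    for c in cv2.findContours(w,0,1)[0]:
        x,y,ww,hh=cv2.boundingRect(c)
        if 15<cv2.contourArea(c)<400 and hm[min(419,y+hh//2),x+ww//2]|hm[min(419,y+hh+3),x]: print("white",cv2.contourArea(c),x,y,ww,hh)
print(d["wrist"]["mount"][:3,3])
E
```

```text
top ledge 9019.5
[[ 3.420e+02  1.690e+02  6.258e-01 -2.260e-01]
 [ 3.480e+02  2.330e+02  4.056e-01 -2.386e-01]
 [ 2.060e+02  2.460e+02  3.742e-01  2.448e-01]
 [ 2.010e+02  1.820e+02  5.927e-01  2.588e-01]]
dark 2044.0 ((267.5, 213.0), (36.0, 59.0), 90.0)
[[ 2.970e+02  1.960e+02  5.341e-01 -6.680e-02]
 [ 2.960e+02  2.310e+02  4.170e-01 -6.010e-02]
 [ 2.380e+02  2.300e+02  4.254e-01  1.331e-01]
 [ 2.390e+02  1.950e+02  5.423e-01  1.275e-01]]
white 80.0 263 202 10 10
white 274.5 242 200 19 20
white 42.0 246 178 6 11
side ledge 13007.5
[[ 2.630e+02  1.570e+02  5.843e-01  2.578e-01]
 [ 2.710e+02  1.590e+02  6.005e-01  2.386e-01]
 [ 3.760e+02  2.720e+02  6.297e-01 -2.297e-01]
 [ 3.040e+02  3.210e+02  4.080e-01 -2.504e-01]
 [ 2.000e+02  1.910e+02  3.685e-01  2.312e-01]]
dark 3009.0 ((271.7977294921875, 221.37637329101562), (73.56383514404297, 47.59389877319336), 57.9946174621582)
[[ 2.740e+02  1.870e+02  5.421e-01  1.189e-01]
 [ 3.090e+02  2.410e+02  5.274e-01 -8.230e-02]
 [ 2.670e+02  2.580e+02  4.118e-01 -7.280e-02]
 [ 2.350e+02  2.010e+02  4.275e-01  1.289e-01]]
white 97.5 271 214 16 13
white 351.0 253 196 25 20
white 98.0 286 179 12 13
[-0.0009648  -0.06494087 -0.06942491]
```

Run:
```python
from plant import ctrl
from h import *
d=pickle.load(open("a.pkl","rb"))
P,e=tri(d["top"],[249,183.5],d["side"],[292,185.5]);print("pull blob",P,e)
t0=ctrl.get_clock()
ctrl.grasp(20); print("ovh",ctrl.finger_overhang,ctrl.get_clock()-t0)
ctrl.move_to([0.40,-0.08,0.38],[180,0,93.7])
print("t",ctrl.get_clock()-t0,ctrl.get_q())
p=ctrl.get_tcp_pos();r=ctrl.get_eef_rot();s=ctrl.snapshot("wrist")
T=np.eye(4);T[:3,:3]=R.from_euler("xyz",r,degrees=True).as_matrix();T[:3,3]=p
s["world_from_camera"]=T@s["mount"];pickle.dump(s,open("w1.pkl","wb"))
cv2.imwrite("pics/w1.png",cv2.resize(s["pixels"],(784,588)))
```

```text
pull blob [0.58072806 0.09165462 0.05105788] 0.003943081132605136
ovh 0.0726 0.7666999999999999
t 3.2083 [-11.38132877   5.97891335  21.59814692 108.05504047  -2.39949256
  66.40901946 104.83608772]
```

View pics/w1.png

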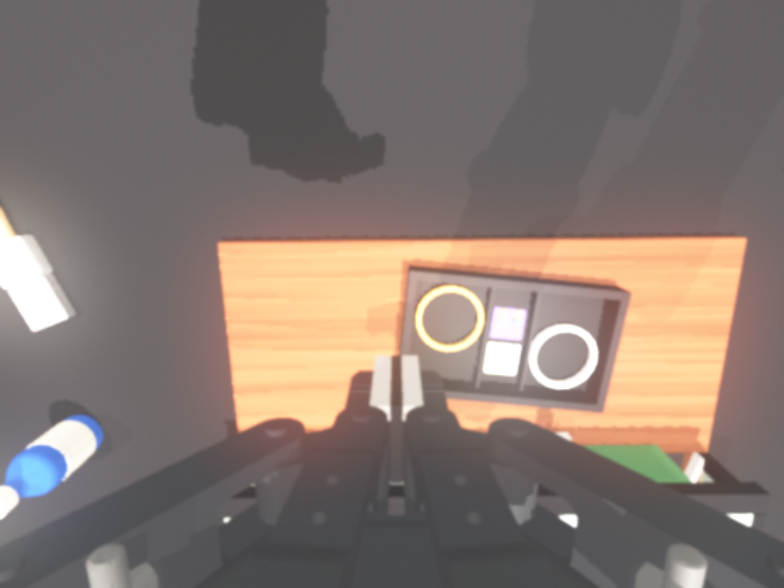

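Wrist view (784×588): the ledge edge runs (218,241)–(746,238), and the tray's near corners are at (409,268) and (629,290). The pull may be the white piece near (695,466) or (563,437), partly hidden by the finger linkage. I'll fit the edges numerically.

Run:
```python
from h import *
s=pickle.load(open("w1.pkl","rb"));d=pickle.load(open("a.pkl","rb"))
im=s["pixels"];hsv=cv2.cvtColor(im,cv2.COLOR_BGR2HSV)
m=cv2.inRange(hsv,(2,60,110),(20,255,255));m=cv2.morphologyEx(m,cv2.MORPH_OPEN,np.ones((3,3)))
c=max(cv2.findContours(m,0,1)[0],key=cv2.contourArea)
q=cv2.approxPolyDP(cv2.convexHull(c),4,True)[:,0];print(np.c_[q,plane(s,q,.015)[:,:2].round(4)])
# ledge edge line: first brown pixel in each column
cols=[u for u in range(165,525,4)];E=np.array([[u,np.flatnonzero(m[:,u])[0]] for u in cols])-[0,.5]
P=plane(s,E,.015)[:,:2];c0,dr=linefit(P);print("edge line",c0,dr,"yaw",np.degrees(np.arctan2(-dr[0]*np.sign(dr[1]),abs(dr[1]))))
# side edges
for side in(0,-1):
    L=[]
    for v in range(185,300,4):
        k=np.flatnonzero(m[v]);L.append([k[0] if side==0 else k[-1],v])
    P=plane(s,np.array(L),.015)[:,:2];cc,dd=linefit(P);print("side",cc,dd, "yaw",np.degrees(np.arctan(dd[1]/dd[0])))
# tray
g=cv2.cvtColor(im,cv2.COLOR_BGR2GRAY)
hole=(~m)[185:300,170:520]
n,lab,st,ce=cv2.connectedComponentsWithStats((~m).astype(np.uint8)//255)
def fit(pts,z):
    P=plane(s,np.array(pts),z)[:,:2];return linefit(P)
near=[(u,np.flatnonzero(~m[185:,u]>0)[0]+185-.5) for u in range(305,440,4)]
c1,d1=fit(near,.041);print("tray near rim",c1,d1,"yaw",np.degrees(np.arctan2(-d1[0]*np.sign(d1[1]),abs(d1[1]))))
right=[]
for v in range(215,285,4):
    k=np.flatnonzero(m[v]);k=k[k<510]
    run=np.flatnonzero(~m[v,:505]);right.append((run[run<470][-1]+.5,v))
c2,d2=fit(right,.041);print("tray left rim",c2,d2,right[0],right[-1])
for n_,px in (("695",[695/1.4,466/1.4]),("563",[563/1.4,437/1.4])): print(n_,plane(s,px,.055),tri(s,px,d["top"],[249,183.5]))
print(proj(s,[0.5807,.0917,.055])*1.4)
```

```text
[[ 1.540e+02  1.740e+02  4.094e-01 -2.472e-01]
 [ 2.400e+02  1.610e+02  3.854e-01 -1.368e-01]
 [ 5.310e+02  1.680e+02  3.699e-01  2.372e-01]
 [ 5.370e+02  2.140e+02  4.298e-01  2.610e-01]
 [ 5.320e+02  2.670e+02  5.056e-01  2.741e-01]
 [ 5.060e+02  3.240e+02  5.971e-01  2.595e-01]
 [ 4.890e+02  3.350e+02  6.170e-01  2.388e-01]
 [ 1.960e+02  3.190e+02  6.184e-01 -1.935e-01]
 [ 1.630e+02  3.070e+02  6.019e-01 -2.410e-01]
 [ 1.540e+02  2.440e+02  5.059e-01 -2.506e-01]]
edge line [0.3819799  0.02532276] [ 0.06638798 -0.9977939 ] yaw 3.8065505
side [ 0.48523146 -0.24627773] [0.99948657 0.03204059] yaw 1.8361046
side [0.46572646 0.2654745 ] [0.9894091  0.14515398] yaw 8.346196
tray near rim [0.41876382 0.01007181] [0.02285551 0.99973875] yaw -1.3096384
tray left rim [0.47787404 0.1271173 ] [ 0.9995723 -0.0292445] (np.float64(447.5), 215) (np.float64(431.5), 283)
695 [[0.58710484 0.21816052 0.055     ]] (array([0.53542296, 0.10373475, 0.18027657]), np.float64(0.06702901803906382))
563 [[0.56439863 0.08717917 0.055     ]] (array([0.57988367, 0.09572627, 0.03113318]), np.float64(0.004945134172838324))
[[565.01375387 452.51827656]]
```

Run:
```python
from h import *
s=pickle.load(open("w1.pkl","rb"))
im=s["pixels"];b=im[:,:,2].astype(float)-im[:,:,0]  # red-blue
print(b[165:182,240].astype(int),b[165:182,450].astype(int), b[230,145:170].astype(int), b[230,515:540].astype(int))
m=(b>75)
E=np.array([[u,170+np.argmax(b[170:180,u]>75)-.5] for u in range(165,525,4)])
P=plane(s,E,.015)[:,:2];c0,dr=linefit(P);print("edge",c0,dr,"yaw",np.degrees(-dr[0]/dr[1]))
for side in(0,1):
    L=[]
    for v in range(185,285,4):
        k=np.flatnonzero(m[v,140:545])+140;L.append([k[0]-.5 if side==0 else k[-1]+.5,v])
    cc,dd=linefit(plane(s,np.array(L),.015)[:,:2]);print("side",cc,dd,"yaw",np.degrees(dd[1]/dd[0]))
fit=lambda p:linefit(plane(s,np.array(p),.041)[:,:2])
near=[(u,185+np.argmax(~m[185:,u])-.5) for u in range(300,440,4)]
c1,d1=fit(near);print("near",c1,d1,np.degrees(-d1[0]/d1[1]))
left=[(np.flatnonzero(~m[v,400:470])[-1]+400.5,v) for v in range(215,285,4)]
c2,d2=fit(left);print("left",c2,d2,np.degrees(d2[1]/d2[0]))
right=[(270+np.argmax(~m[v,270:330])-.5,v) for v in range(200,250,4)]
c3,d3=fit(right);print("right",c3,d3,np.degrees(d3[1]/d3[0]))
px=np.array([[218,241],[746,238]])/1.4;print("edge px",plane(s,px,.015))
px=np.array([[409,268],[629,290],[604,410]])/1.4;print("tray px",plane(s,px,.041))
```

```text
[ 36  37  38  40  46  61  92 120 120 109 104 103 103 103 102  97  93] [ 27  30  34  48  77 113 121 111 106 105 106 109 110 109 109 109 111] [ 26  27  28  29  30  30  32  32  32  34  34  35  36  36  40  58 100 115
 111 110 111 110 109 109 110] [110 111 110 111 111 112 115 104  65  45  42  41  40  40  39  38  38  36
  35  35  34  34  33  32  31]
edge [0.38639447 0.02479716] [ 0.07033825 -0.9975232 ] yaw 4.040091
side [ 0.49034974 -0.24099308] [0.997405   0.07199483] yaw 4.135732
side [0.45837048 0.24791196] [0.9970057  0.07732784] yaw 4.443865
near [0.41534224 0.01790527] [0.03328574 0.99944586] -1.90819
left [0.4788666  0.12822616] [ 0.99958783 -0.02870886] -1.6455745
right [ 0.45572892 -0.07022125] [ 0.9992239  -0.03939027] -2.258649
edge px [[ 0.40680105 -0.24494087  0.015     ]
 [ 0.37230989  0.24024223  0.015     ]]
tray px [[ 0.41545556 -0.06837756  0.041     ]
 [ 0.42255653  0.12873669  0.041     ]
 [ 0.54115635  0.12786117  0.041     ]]
```

```bash
cat >> h.py <<'E'
YAW=4.1; O=np.array([.6128,.0134,0]); RS=R.from_euler("z",YAW,degrees=True).as_matrix()
def S(x,y,z): return (O+RS@np.array([x,y,z])).tolist()     # showcase -> world
def inS(p): return RS.T@(np.array(p)-O)
def fS(ctrl): return RS.T@np.array(ctrl.get_contact_force())
TCH=[180,0,90+YAW]
E
python3 - <<'E'
from plant import ctrl
from h import *
py=.0804; y=py+.035; t0=ctrl.get_clock()
ctrl.move_to(S(-.030,y,.18),TCH)
ctrl.move_linear(S(-.030,y,.116),velocity=.15)
f0=fS(ctrl);print("t",ctrl.get_clock(),"f0",f0.round(2))
y1=py+.0215-.15
ctrl.move_linear(S(-.030,y1,.116),velocity=.1);print(ctrl.get_clock(),(fS(ctrl)-f0).round(2))
for i in range(40):
    y1-=.004; ctrl.move_linear(S(-.030,y1,.116),velocity=.04)
    f=fS(ctrl)-f0
    print(round(y1,4),f.round(2),end=" ")
    if f[1]>5: break
print(ctrl.get_clock(),inS(ctrl.get_tcp_pos()).round(4))
E
```

```text
t 5.2583 f0 [-0.39 -0.69  0.2 ]
7.0417 [ 0.36  0.57 -0.26]
-0.0521 [1.13 1.33 0.13] -0.0561 [ 0.82  0.52 -0.21] -0.0601 [ 0.78  0.81 -0.34] -0.0641 [-0.05  1.23  1.09] -0.0681 [ 0.45  0.66 -0.85] -0.0721 [ 1.14  1.12 -0.13] -0.0761 [ 0.14 -0.14 -0.22] -0.0801 [0.63 5.73 1.14] 9.0417 [-0.03   -0.0791  0.1159]
```

Run:
```python
from plant import ctrl
from h import *
p=inS(ctrl.get_tcp_pos())
ctrl.move_linear(S(p[0],p[1]+.02,.116),velocity=.1)
ctrl.move_linear(S(p[0]-.03,p[1]+.03,.20),velocity=.25)
s=ctrl.snapshot("side");cv2.imwrite("pics/b_side.png",cv2.resize(s["pixels"][120:330,150:430],(784,588),interpolation=cv2.INTER_CUBIC))
print(ctrl.get_clock())
q0=np.array(ctrl.get_q());print(q0.round(1))
for yaw in(-1.95,178.05):
    for pos in([.421,.032,.16],[.421,.032,.1006]): print(yaw,pos,np.round(ctrl.ik(pos,[180,0,yaw]) if ctrl.ik(pos,[180,0,yaw]) is not None else 0,1))
    print(ctrl.ik(S(-.062,.12,.1006),[180,0,yaw+6.05]))
# tilted push poses
for th in(45,50):
  for yaw in(90,-90):
    zt=np.array([np.sin(np.radians(th)),0,-np.cos(np.radians(th))]);xt=np.array([0,np.sign(yaw),0.]);M=RS@np.c_[xt,np.cross(zt,xt),zt]
    e=R.from_matrix(M).as_euler("xyz",degrees=True)
    for xe in(-.08,0): 
        tip=np.array([xe-.008,.12,.027]);k=ctrl.ik(S(*(tip-.0726*zt)),e.tolist());print(th,yaw,xe,e.round(1),None if k is None else np.round(k,1))
```

```text
9.9583
[ -4.7  29.4   9.5 104.6  -6.4  46.6 102.1]
-1.95 [0.421, 0.032, 0.16] [-32.3  27.1  35.1 126.5 -28.   34.   21.6]
-1.95 [0.421, 0.032, 0.1006] [-26.1  32.8  27.2 129.9 -36.3  24.7  29.1]
[-34.85296181  40.75503822  30.57703621 109.99498121 -32.58067346
  38.07632546  20.06423366]
178.05 [0.421, 0.032, 0.16] [  2.2  23.4 -13.5 126.1  10.3  31.4 159. ]
178.05 [0.421, 0.032, 0.1006] [ -0.7  30.  -10.  129.6  13.7  21.4 155.9]
[ -7.3556697   37.24782687 -13.18777229 109.6378399   14.05263981
  34.65929616 154.54465433]
45 90 -0.08 [135.    0.   94.1] None
45 90 0 [135.    0.   94.1] [ 17.4  63.6 -70.3 141.6 127.7  82.5 -39.3]
45 -90 -0.08 [-135.     0.   -85.9] None
45 -90 0 [-135.     0.   -85.9] [-14.3  44.  -12.2 142.  155.5  53.1  97.7]
50 90 -0.08 [130.    0.   94.1] None
50 90 0 [130.    0.   94.1] None
50 -90 -0.08 [-130.     0.   -85.9] None
50 -90 0 [-130.     0.   -85.9] None
```

View pics/b_side.png

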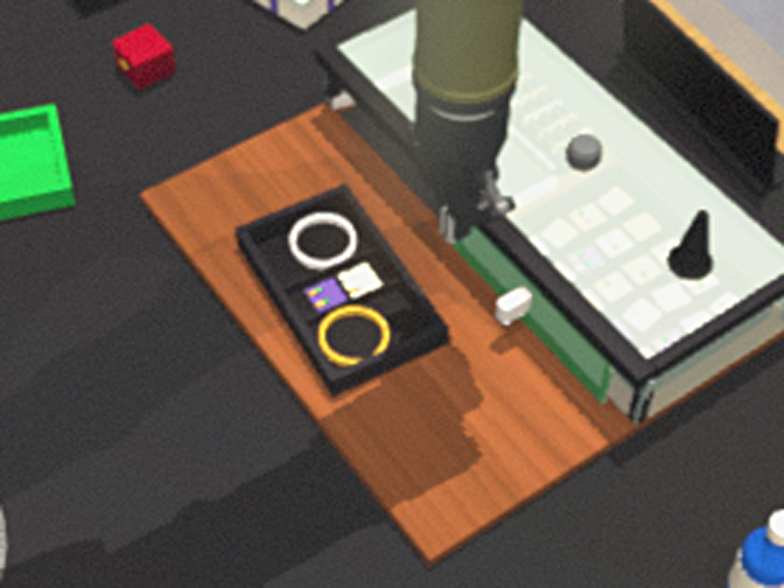

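The door is fully open: the pull is at (513,305) with the glass in front of the fixed pane. Measured pull y is about −0.101, which matches the open stop. Next I'll grip the tray's near wall in the card compartment.

Run:
```python
from plant import ctrl
from h import *
ctrl.open_gripper()
G=[180,0,178.05]
ctrl.move_to([.421,.032,.17],G);print(ctrl.get_clock())
f0=fS(ctrl)
ctrl.move_linear([.421,.032,.1016],velocity=.12);print("down",(fS(ctrl)-f0).round(2))
ctrl.grasp(30);print("grip",ctrl.get_opening(),(fS(ctrl)-f0).round(2),ctrl.get_clock())
c=inS([.477-.056,.030,0]);print(c)
G2=[180,0,180+YAW]
for fr in(.5,1):
    g=[180,0,178.05+fr*(2+YAW-.05)]
    p=np.array(S(*(c*(1-fr)+np.array([-.189,.12,0])*fr)));p[2]=.1016
    ctrl.move_linear(p.tolist(),g,velocity=.08);print((fS(ctrl)-f0).round(2))
print(ctrl.get_clock(),ctrl.get_opening())
for n in("side","top"):
    s=ctrl.snapshot(n);pickle.dump(s,open(f"c_{n}.pkl","wb"));cv2.imwrite(f"pics/c_{n}.png",s["pixels"])
a=cv2.imread("pics/c_side.png")[120:330,150:430];b=cv2.imread("pics/c_top.png")[90:270,170:370]
cv2.imwrite("pics/c.png",np.hstack([cv2.resize(a,(400,300)),cv2.resize(b,(333,300))]))
```

```text
11.6917
down [-0.45 -0.11 -0.72]
grip 0.07839856380489747 [ 0.73 -0.55  4.65] 13.1
[-0.19012228  0.03027073  0.        ]
[0.36 0.06 6.52]
[-0.18 -1.16  7.41]
14.4917 0.0856127658340437
```

View pics/c.png

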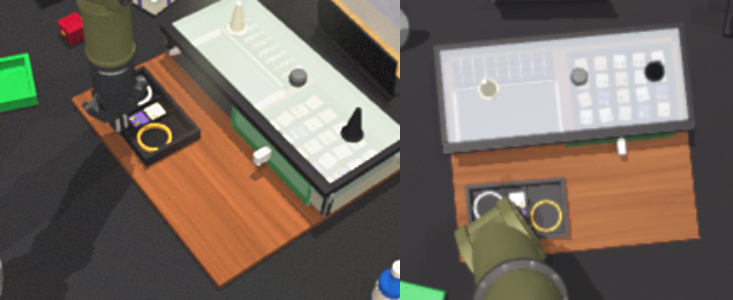

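The tray is gripped, square and lined up in front of the bay. Both bangles are in it. Inserting now, with force monitoring.

Run:
```python
from plant import ctrl
from h import *
f0=np.array([-.39,-.69,.2])
ctrl.move_linear(S(-.189,.12,.1031),velocity=.03);print((fS(ctrl)-f0).round(2))
for x in(-.13,-.115,-.10,-.085,-.074,-.064):
    ctrl.move_linear(S(x,.12,.1031),velocity=.06);f=fS(ctrl)-f0;print(x,f.round(2))
    if np.hypot(*f[:2])>12: print("stop");break
print(ctrl.get_clock(),ctrl.get_opening())
s=ctrl.snapshot("side");cv2.imwrite("pics/d.png",cv2.resize(s["pixels"][120:270,180:380],(800,600)))
for th in(25,30,35,40):
  for yaw in(90,-90):
    zt=np.array([np.sin(np.radians(th)),0,-np.cos(np.radians(th))]);xt=np.array([0,np.sign(yaw),0.]);M=RS@np.c_[xt,np.cross(zt,xt),zt]
    e=R.from_matrix(M).as_euler("xyz",degrees=True)
    for xe in(-.09,-.07,.004):
        tip=np.array([xe-.009,.12,.027]);k=ctrl.ik(S(*(tip-.0726*zt)),e.tolist());print(th,yaw,xe,e.round(1),None if k is None else np.round(k,1))
```

```text
[ 0.41 -0.09 -3.05]
-0.13 [ 0.51  1.22 -4.02]
-0.115 [ 0.27  0.89 -4.24]
-0.1 [ 0.5   0.94 -3.91]
-0.085 [ 0.5   1.39 -3.81]
-0.074 [ 0.49  0.49 -2.74]
-0.064 [ 0.52  1.15 -3.06]
17.825 0.08472668900477687
25 90 -0.09 [155.    0.   94.1] [ 20.1  50.2 -70.2 137.9 101.4  57.8 -27.6]
25 90 -0.07 [155.    0.   94.1] [ 20.9  51.1 -70.2 135.1 100.5  57.6 -23.8]
25 90 0.004 [155.    0.   94.1] [ 22.6  54.6 -70.3 124.5  97.2  57.5 -11.1]
25 -90 -0.09 [-155.     0.   -85.9] [  2.2  36.2 -35.7 138.1 115.4  31.6 137.8]
25 -90 -0.07 [-155.     0.   -85.9] [ -3.1  34.9 -26.2 135.4 118.4  25.2 136.3]
25 -90 0.004 [-155.     0.   -85.9] [ -1.2  37.5 -25.4 124.8 102.9  21.7 156.5]
30 90 -0.09 [150.    0.   94.1] [ 17.8  51.9 -70.2 142.4 109.2  63.9 -36.9]
30 90 -0.07 [150.    0.   94.1] [ 19.1  52.6 -70.2 139.6 108.7  63.  -33. ]
30 90 0.004 [150.    0.   94.1] [ 21.9  55.5 -70.3 129.  106.2  60.7 -19.9]
30 -90 -0.09 [-150.     0.   -85.9] [ -3.4  36.7 -29.8 142.7 131.3  36.9 120.2]
30 -90 -0.07 [-150.     0.   -85.9] [ -3.9  36.6 -27.1 139.9 131.5  33.8 121.9]
30 -90 0.004 [-150.     0.   -85.9] [ -6.1  37.4 -19.3 129.3 128.   24.  130.1]
35 90 -0.09 [145.    0.   94.1] None
35 90 -0.07 [145.    0.   94.1] None
35 90 0.004 [145.    0.   94.1] [ 20.8  57.3 -70.3 133.3 114.4  66.  -27.7]
35 -90 -0.09 [-145.     0.   -85.9] None
35 -90 -0.07 [-145.     0.   -85.9] None
35 -90 0.004 [-145.     0.   -85.9] [  1.7  41.2 -32.9 133.5 130.5  38.9 128.5]
40 90 -0.09 [140.    0.   94.1] None
40 90 -0.07 [140.    0.   94.1] None
40 90 0.004 [140.    0.   94.1] [ 19.4  59.9 -70.3 137.4 121.6  73.2 -34.1]
40 -90 -0.09 [-140.     0.   -85.9] None
40 -90 -0.07 [-140.     0.   -85.9] None
40 -90 0.004 [-140.     0.   -85.9] [ -0.5  43.2 -31.3 137.6 139.4  47.7 118.7]
```

View pics/d.png

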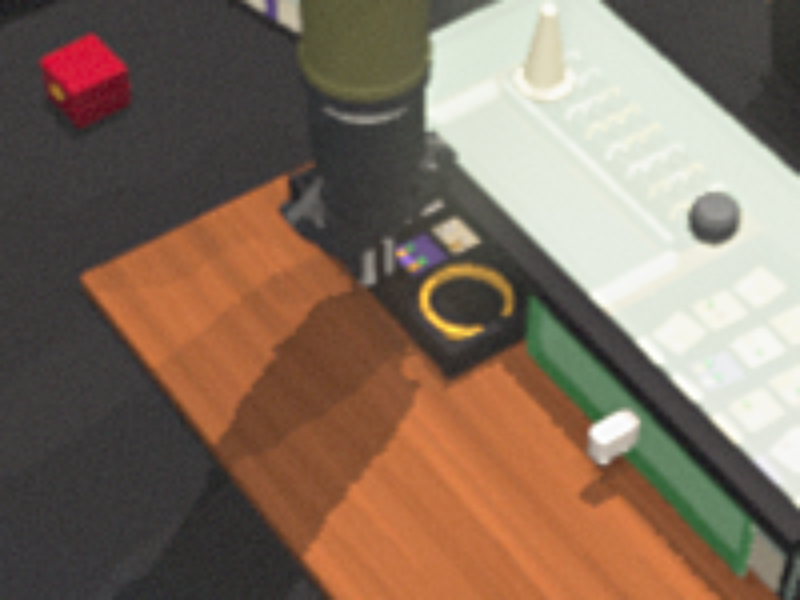

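```bash
cat >> h.py <<'E'
def tilt(th,sg=-1):
    zt=np.array([np.sin(np.radians(th)),0,-np.cos(np.radians(th))]);xt=np.array([0,sg,0.])
    return R.from_matrix(RS@np.c_[xt,np.cross(zt,xt),zt]).as_euler("xyz",degrees=True).tolist(),zt
def tipS(x,y,z,zt): return S(*(np.array([x,y,z])-.0726*zt))
E
python3 - <<'E'
from plant import ctrl
from h import *
ctrl.move_linear(S(-.080,.12,.1025),velocity=.06);print(fS(ctrl).round(2))
ctrl.open_gripper()
ctrl.move_linear(S(-.080,.12,.155),velocity=.15)
ctrl.move_linear(S(-.13,.12,.20),velocity=.25)
ctrl.grasp(20)
e,zt=tilt(30)
ctrl.move_to(tipS(-.105,.12,.10,zt),e);print(ctrl.get_clock(),np.round(ctrl.get_q(),1))
for z in(.06,.027):
    ctrl.move_linear(tipS(-.1+(.001),.12,z,zt),velocity=.1)
f0=fS(ctrl);print(ctrl.get_clock(),f0.round(2),ctrl.get_opening(),np.round(ctrl.get_q(),1))
s=ctrl.snapshot("side");pickle.dump(s,open("e.pkl","wb"));cv2.imwrite("pics/e.png",cv2.resize(s["pixels"][120:270,180:380],(800,600)))
np.save("f0.npy",f0)
E
```

```text
[-2.01  0.23 -2.38]
22.5 [-15.5  23.1 -10.8 139.7 127.3  18.  124.6]
23.5417 [0.64 0.65 0.19] -0.0022779707561565135 [ -9.1  35.4 -21.  142.8 138.2  33.3 113.2]
```

View pics/e.png

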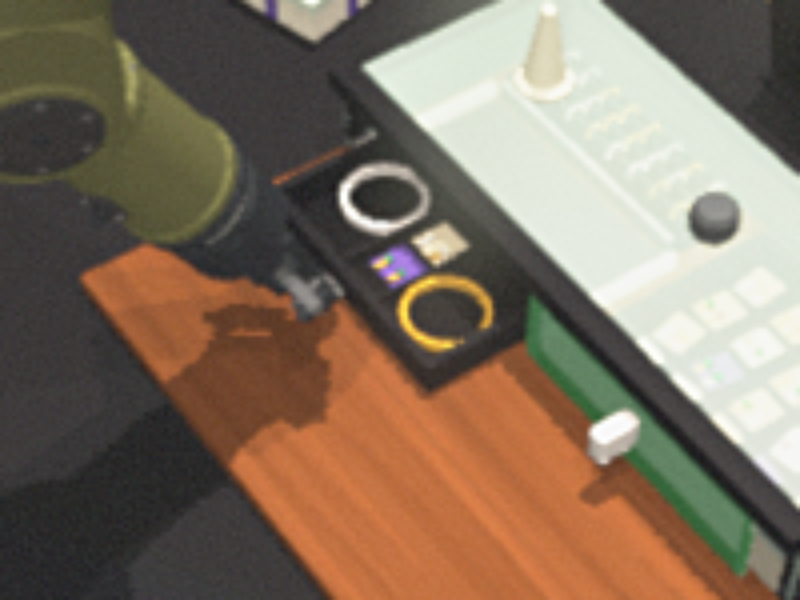

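The fingers are tilted behind the middle of the near wall, the tray sits square in the mouth, and both bangles are in place. I'll push gently now.

Run:
```python
from plant import ctrl
from h import *
e,zt=tilt(30);f0=np.load("f0.npy")
for x in(-.07,-.045,-.03,-.022):
    ctrl.move_linear(tipS(x,.12,.027,zt),velocity=.05);print(x,(fS(ctrl)-f0).round(2))
n=0
while x<.003:
    x+=.001;ctrl.move_linear(tipS(x,.12,.027,zt),velocity=.015);ctrl.sleep(.05)
    f=np.mean([fS(ctrl) for _ in range(3)],0)-f0;print(round(x,4),f.round(2),end=" ")
    if f[0]<-4.5 or abs(f[1])>8: break
print(ctrl.get_clock(),inS(ctrl.get_tcp_pos()).round(4))
s=ctrl.snapshot("side");pickle.dump(s,open("f.pkl","wb"));cv2.imwrite("pics/f.png",cv2.resize(s["pixels"][120:270,180:380],(800,600)))
```

```text
-0.07 [ 0.18 -0.4   0.21]
-0.045 [-1.13 -0.97 -0.94]
-0.03 [-1.33 -0.23 -0.1 ]
-0.022 [-0.93 -0.61 -1.08]
-0.021 [-2.31 -1.01  0.39] -0.02 [-4.08 -0.4   1.95] -0.019 [-3.94  0.45  1.09] -0.018 [-2.56  0.4  -0.32] -0.017 [-1.82 -0.87 -1.15] -0.016 [-2.31  0.04 -1.44] -0.015 [-1.66 -0.56 -0.45] -0.014 [-1.61 -1.06 -0.53] -0.013 [-1.21 -0.52  0.09] -0.012 [-2.22 -0.23 -0.62] -0.011 [-2.01  0.03 -1.2 ] -0.01 [-0.85 -1.02 -1.67] -0.009 [-1.8  -0.75 -0.14] -0.008 [-2.46  0.18 -0.68] -0.007 [-2.53 -0.72 -0.71] -0.006 [-3.47 -0.48 -1.2 ] -0.005 [-6.41 -0.94  1.68] 30.8333 [-0.0419  0.1202  0.0898]
```

View pics/f.png

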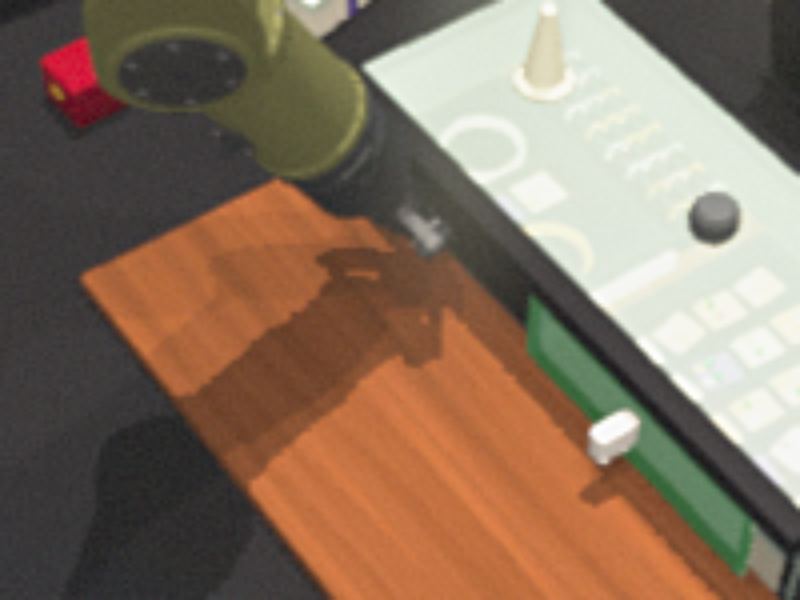

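Run:
```python
from plant import ctrl
from h import *
e,zt=tilt(30);f0=np.load("f0.npy");m=lambda:(np.mean([fS(ctrl) for _ in range(4)],0)-f0).round(2)
ctrl.sleep(.2);print(m());x=-.005
for k in range(3):
    x+=.0005;ctrl.move_linear(tipS(x,.12,.027,zt),velocity=.01);ctrl.sleep(.1);f=m();print(x,f,inS(ctrl.get_tcp_pos()).round(4))
    if f[0]<-7.5:break
ctrl.move_linear(tipS(-.06,.12,.027,zt),velocity=.15)
ctrl.move_linear(tipS(-.10,.12,.10,zt),velocity=.2)
print(ctrl.get_clock())
p,r=np.array(ctrl.get_tcp_pos()),ctrl.get_eef_rot()
w=ctrl.snapshot("wrist");s=ctrl.snapshot("side")
cv2.imwrite("pics/g.png",np.hstack([cv2.resize(w["pixels"],(400,300)),cv2.resize(s["pixels"][120:270,180:380],(400,300))]))
```

```text
[-5.89 -0.39  2.77]
-0.0045000000000000005 [-8.65 -0.68  3.88] [-0.0418  0.1201  0.0898]
32.5167
```

View pics/g.png

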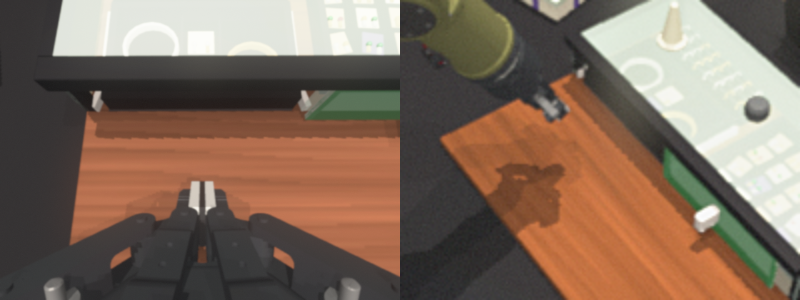

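The tray is home: force climbs about 2.8 N per 0.5 mm while the position holds, peaking at about 8.7 N, and its edge is square in the bay. Now I'll shut the door.

Run:
```python
from plant import ctrl
from h import *
ctrl.move_to(S(-.08,-.138,.22),TCH)
ctrl.move_linear(S(-.030,-.138,.18),velocity=.2)
ctrl.move_linear(S(-.030,-.138,.116),velocity=.15)
f0=fS(ctrl);print("t",ctrl.get_clock(),f0.round(2))
for y in(-.06,.02,.085):
    ctrl.move_linear(S(-.030,y,.116),velocity=.1);f=fS(ctrl)-f0;print(y,f.round(2))
    if f[1]<-6: raise SystemExit("blocked")
while y<.125:
    y+=.002;ctrl.move_linear(S(-.030,y,.116),velocity=.03);f=fS(ctrl)-f0;print(round(y,3),f[1].round(2),end=" ")
    if f[1]<-5:break
p=inS(ctrl.get_tcp_pos());print(ctrl.get_clock(),p.round(4))
ctrl.move_linear(S(-.030,p[1]-.02,.116),velocity=.1)
ctrl.move_linear(S(-.10,p[1]-.05,.24),velocity=.25)
ctrl.move_linear(S(-.25,-.05,.30),velocity=.3)
s=ctrl.snapshot("side");t=ctrl.snapshot("top");pickle.dump((s,t),open("z.pkl","wb"))
cv2.imwrite("pics/z.png",np.hstack([cv2.resize(s["pixels"][110:290,180:420],(400,300)),cv2.resize(t["pixels"][90:270,170:390],(366,300))]));print(ctrl.get_clock())
```

```text
t 35.0167 [ 0.47 -0.67  0.88]
-0.06 [-1.24  0.39  0.1 ]
0.02 [-0.27  0.26 -1.42]
0.085 [ 0.7   1.28 -1.87]
0.087 0.76 0.089 0.6 0.091 -0.7 0.093 -0.03 0.095 1.02 0.097 1.0 0.099 0.84 0.101 0.04 0.103 -5.63 39.95 [-0.03    0.1018  0.116 ]
42.0917
```

View pics/z.png

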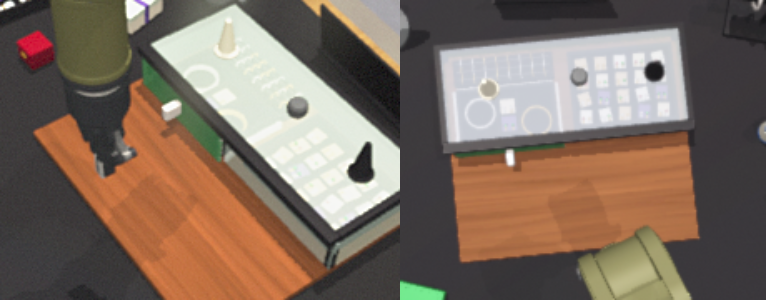

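```bash
python3 -c "
from plant import ctrl
ctrl.sleep(.3);print(ctrl.get_contact_force(),ctrl.get_clock());ctrl.job_done()"
```

```text
[-0.46089681 -0.31048089 -0.07821374] 42.3917
the job is handed in; nothing more can be done
```

The tray is in its bay against the stop bar and the door is shut. I handed the job in at 42.4 s of the 72 s allowed.

- **Door open:** I pushed the pull until the force rose to 5.7 N at the open stop.
- **Tray:** I gripped its near wall in the card compartment, dragged it square in front of the bay and slid it partly in. I then pushed it home with closed fingers tilted 30°. At the end, force rose from about 2.5 N sliding to 5.9 N, then to 8.7 N over the last 0.5 mm with almost no movement, so I stopped.
- **Door shut:** I pushed the pull until the force rose to 5.6 N at the shut stop. Finger travel between the two stops fits a full 0.222 m stroke.

The last pictures show the door over the bay and both bangles in the tray. The cones, loupe and ring box look to be where they stood. The arm is clear, with no contact force. I did not re-measure the positions of the other things on the stall.

Two checks were less clean:
- **Tray position:** my estimate put the near wall about 1 to 2 mm past its stated +3 mm limit. That is within the calibration and finger-shape uncertainty.
- **Gripping force:** the gripper pressed down on the tray with up to 7 N, probably a fingertip on the cards, until I raised it 1.5 mm.

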